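# Sweep the toy wheels off the work board into the tray

### The arm

A 7-joint arm with a two-finger parallel gripper is mounted at the origin on the work surface. World frame = base frame: x ahead of the robot, y to its left, z up, the work surface at z = 0. Lengths are in m, angles in rad, forces in N, time in s.
With the tool pointing down it reaches from about 0.425 to 1.025 m from the base axis. Payload 9.4 kg.
Tool frame: the origin (TCP) lies between the finger pads; the fingertips stand 17 mm ahead of it and the grasp point (between the pads) lies 2 mm behind it; z points along the fingers, x is the direction in which the jaws open and shut, and the axes are right-handed (so a half turn about z gives the same grasp; the last joint's range is limited). The gripper opens to 85 mm and grips with 20 to 120 N. Pads are 22 mm wide; open, the fingers measure 114 mm over their backs; the gripper's body (76 mm by 85 mm) begins 54 mm behind the grasp point. The pads swing forward as they close: fully open they stand 13 mm farther back than shut.
Start: joints at [1.166, 0.599, -0.003, 1.599, 0.002, 0.943, -0.08], TCP at [0.233, -0.686, 0.248] pointing down, gripper open.
Joint ranges: [-2.57, 2.57], [-0.35, 1.97], [-1.29, 1.29], [0.11, 2.56], [-1.05, 4.19], [0.11, 1.86], [-2.63, 2.63]. Speed limits (rad/s): [2.22, 2.22, 3.01, 3.01, 3.14, 3.14, 3.14].

### API

Orientations are given as a rotation vector (axis times angle).
In Python, from plant import arm, viewer gives the robot as it stands.
- The arm moves only by the tool arm_command, never from a script. Its argument "deltas" is text: rows parted by semicolons, each of 7 numbers parted by spaces: the shift along the tool's x, y, z each as a share of 0.3 m, from -1 to 1, then the turn, a rotation vector about the tool's x, y, z each as a share of pi rad, from -1 to 1, then the finger opening in mm, from 0 to 85.4. In form: dx dy dz rx ry rz fingers; .... A call has exactly 5 rows; each row is the pose to reach, as a shift and turn from the pose measured when the call began, along the tool's axes at that moment, turning the shorter way round; what a row does not reach only later rows make up. A row lasts 1/10 s, in which the tool goes at most 50 mm and 8.59 degrees, less where a joint would pass 70% of its speed; a pose out of reach is approached as far as the arm can. A call with a number of a shift or a turn outside -1 to 1 is refused whole. A call with a gripper value outside its range is refused whole. The fingers move at their own pace and stop on an object; "grip_force" is the grip in N (left out, the last holds). Time passes only in rows, so rows that repeat a pose let the fingers close, or fill a call up. It gives the time, the measured TCP pose, the force and the opening at its end, in the units of the state.
- arm.observe(): the state, without advancing time (a new reading comes with each control period).
- viewer.grab_frame(name): name is "side" or "top"; returns (picture, depth): 420x560x3 uint8, red, green, blue; 420x560 float32, m along the optical axis (not along the pixel's ray), 0 where there is no reading.
- viewer.camera_params(name): a dict with "fx", "fy", "cx", "cy" (pixels), "pose" (4x4, takes a point from camera to world coordinates). Camera axes: x right, y up, looking along -z (the intrinsics and any distortion apply to the point x, -y, -z); pixel columns grow to the right and rows downward; lengths in m; the calibration is good to about 2 mm. A picture is of the moment at which its call begins. camera_params takes no time and is no camera call.
- arm.job_done(): hands the job in, once; it reports no verdict.
The state is a dict: "time": time; "joint_pos": joint angles; "qd": joint speeds; "joint_efforts": joint torques, N m; "ee_pos": TCP position; "orientation": TCP orientation; "force": force on the tool from outside, world axes, zero at the start; "moment": the same for the moment, N m; "grip_width": opening from 0.0 (shut) to 1.0 (fully open).
Only numpy, scipy, OpenCV 4.12 (cv2) and the standard library are available. Lean on these libraries where they do the work, as an engineer would, in place of code of your own. Each camera call takes 0.05 s, during which the arm holds its last target.

### The job

Clear the finished work: gently sweep the three wooden toy wheels with the fingers along the board and over its open end so that they drop into the open tray standing there. Only push them, without pinching or lifting them, and leave the toy figure and the drilled block standing where they are on the board.

Things in the scene. Friction and masses are not known exactly. Their poses are not given: they have to be found in the camera images.
- board: the grey-topped work board, fixed, 310 mm (its x) by 300 mm (its y). Origin: centre of its underside on the bench; its flat top lies 60 mm above the bench. Along the two sides at x = +-149 mm runs a strip of edging 12 mm wide and 12 mm high (clear width between them 286 mm); the two ends at y = +150 and y = -150 mm are open, without edging. One open end faces the tray, the other a shut case
- tray: the open white plastic tray, fixed, that must receive the wheels: 270 mm (its x) by 130 mm (its y), 53 mm high outside, walls and floor 5 mm. Origin: centre of its underside on the bench; its axes are parallel to the board's. It stands against one open end of the board (at +y or -y of the board, a 2 mm gap), its rim 7 mm below the board's top
- case: a shut flat dark wooden case, fixed, of the same outline as the tray (270 by 130 by 53 mm) but closed on top, standing against the board's other open end; nothing belongs on it. Origin: centre of its underside
- wheel_a_mid (a point): a plain turned wooden toy wheel, a disc 44 mm in diameter and 16 mm thick, about 30 g, lying flat and loose on the work board among the other things. This point is its centre, half-way up (8 mm above the board's top)
- wheel_b_mid (a point): a plain turned wooden toy wheel, a disc 44 mm in diameter and 16 mm thick, about 30 g, lying flat and loose on the work board among the other things. This point is its centre, half-way up (8 mm above the board's top)
- wheel_c_mid (a point): a plain turned wooden toy wheel, a disc 44 mm in diameter and 16 mm thick, about 30 g, lying flat and loose on the work board among the other things. This point is its centre, half-way up (8 mm above the board's top)
- figure: a small turned wooden toy figure like a pawn, 29 mm in diameter at the foot, 61 mm tall, light (30 g), standing on the board; leave it alone. Origin: centre of its underside
- block: a plain 40 mm wooden cube with a small hole in its top, about 50 g, standing on the board; leave it alone. Origin: centre of its underside

How it is judged:
At the end, for the whole second after the job is handed in: All three wheels lie inside the tray, settled (slower than 0.15 m/s): the centre of each within the tray's outline and less than 55 mm above the tray's underside (so below the board's top, not bridging the rim) (x of wheel_a_mid in the frame of tray between -0.135 and 0.135 m and y of wheel_a_mid in the frame of tray between -0.065 and 0.065 m and z of each of wheel_a_mid, wheel_b_mid, wheel_c_mid in the frame of tray below 0.055 m and linear speed of each of wheel_a, wheel_b, wheel_c below 0.15 m/s and x of wheel_b_mid in the frame of tray between -0.135 and 0.135 m and y of wheel_b_mid in the frame of tray between -0.065 and 0.065 m and x of wheel_c_mid in the frame of tray between -0.135 and 0.135 m and y of wheel_c_mid in the frame of tray between -0.065 and 0.065 m); the robot touches nothing.
It fails at once if a wheel is lifted off the board (its centre rises more than 22 mm) (height (world z) of any of wheel_a_mid, wheel_b_mid, wheel_c_mid above 0.09 m).
It fails at once if the toy figure is shifted more than 15 mm or knocked over (distance of figure from where it was at the start of the episode above 0.015 m or angle between figure's own z axis and vertical above 0.35 rad).
It fails at once if the drilled block is shifted more than 15 mm (distance of block from where it was at the start of the episode above 0.015 m).
It fails at once if a wheel is pinched or squeezed (fingers press on it with more than 15 N) (contact force between the fingers and wheel_a above 15 N or contact force between the fingers and wheel_b above 15 N or contact force between the fingers and wheel_c above 15 N).
It also fails if it takes over 64 s, if anything falls off the work surface, if the arm or the gripper's body presses on something with over 40 N, if the wrist force passes 120 N, or if a joint passes its speed limit or range.

## Working session

There is one attempt and no reset: what is moved stays moved. The work goes in short steps, Python scripts to look and compute and a tool call to move; the robot and the scene stay as the last step left them, time stands still between calls to the robot, and variables do not carry over. Pictures are saved under pics/ and viewed, and the job is handed in when it is done.

Besides the shell and the picture viewer there is one more tool, called after "Emit:" by a JSON object that holds its "fn" and its "kwargs". arm_command: Moves the arm, as the interface text tells. Shift numbers are shares of 0.3 m and turn numbers shares of pi rad, none past 1 either way. Its arguments: {"type":"object","properties":{"deltas":{"type":"string"},"grip_force":{"type":"number"}},"required":["deltas"]}

```bash
mkdir -p pics; ls; python3 - <<'E'
from plant import arm, viewer
import cv2,numpy as np
for n in("top","side"):
    p,d=viewer.grab_frame(n); cv2.imwrite(f"pics/{n}0.png",p[:,:,::-1]); np.save(f"pics/{n}0_d.npy",d)
    c=viewer.camera_params(n); print(n,{k:np.round(v,4).tolist() if k!='x' else 0 for k,v in c.items()})
print(arm.observe())
E
```

```text
pics
top {'fx': 407.5804, 'fy': 407.5804, 'cx': 277.673, 'cy': 206.8296, 'pose': [[0.012, 0.9966, -0.0817, 0.489], [-0.9997, 0.0136, 0.0193, 0.0253], [0.0203, 0.0814, 0.9965, 0.7189], [0.0, 0.0, 0.0, 1.0]]}
side {'fx': 435.3319, 'fy': 435.3319, 'cx': 282.8437, 'cy': 211.7888, 'pose': [[0.9631, 0.1011, -0.2493, 0.4034], [-0.2682, 0.4318, -0.8612, -0.5425], [0.0206, 0.8963, 0.443, 0.3776], [0.0, 0.0, 0.0, 1.0]]}
{'time': 0.1, 'joint_pos': array([ 1.16631552,  0.60004999, -0.0025274 ,  1.60006338,  0.00181754,
        0.94289492, -0.07978971]), 'qd': array([ 0.00071643, -0.00236073,  0.00077848, -0.0016407 ,  0.00091787,
       -0.00074242, -0.00017373]), 'joint_efforts': array([ 4.85678815e-03, -7.77991104e+01,  1.56967387e+00, -2.58623725e+01,
        1.26030759e-02,  5.51086385e-03,  3.31285378e-05]), 'ee_pos': array([ 0.23325501, -0.68602704,  0.24749519]), 'orientation': array([-2.55361617e+00,  1.82874107e+00,  1.93607061e-03]), 'force': array([-0.87072075,  0.1459128 ,  0.49558323]), 'moment': array([-0.00059967, -0.02012631,  0.05344259]), 'grip_width': 0.9972550560982134}
```

View pics/top0.png

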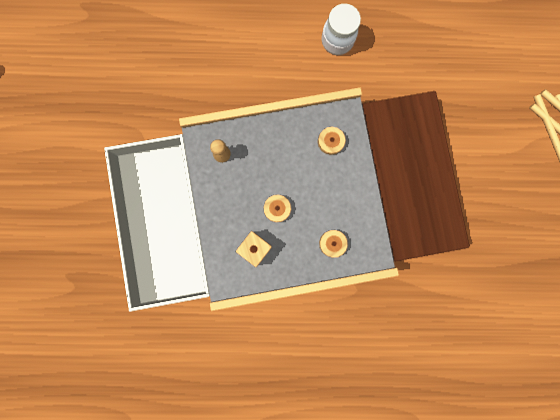

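View pics/side0.png

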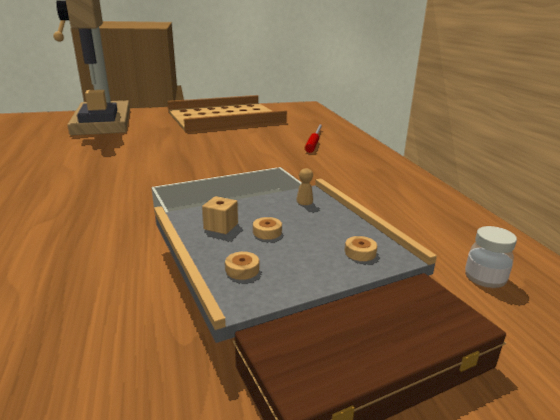

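```bash
cat > h.py <<'E'
import numpy as np,cv2
from plant import arm, viewer
def cast(n,uv,z):
    c=viewer.camera_params(n);P=np.array(c['pose']);uv=np.atleast_2d(np.array(uv,float))
    r=np.c_[(uv[:,0]-c['cx'])/c['fx'],-(uv[:,1]-c['cy'])/c['fy'],-np.ones(len(uv))]@P[:3,:3].T
    s=(z-P[2,3])/r[:,2]; return P[:3,3]+r*s[:,None]
def grey(p):
    hsv=cv2.cvtColor(p,cv2.COLOR_RGB2HSV); return hsv
E
python3 - <<'E'
from h import *
p=cv2.imread('pics/top0.png')[:,:,::-1].copy(); d=np.load('pics/top0_d.npy')
hsv=grey(p)
g=((hsv[:,:,1]<60)&(hsv[:,:,2]>60)&(hsv[:,:,2]<170)).astype(np.uint8)
g=cv2.morphologyEx(g,cv2.MORPH_OPEN,np.ones((3,3)))
cs,_=cv2.findContours(g,0,2); c=max(cs,key=cv2.contourArea)
rect=cv2.minAreaRect(c); print(rect)
hull=cv2.approxPolyDP(cv2.convexHull(c),6,True)[:,0]; print(hull.tolist()); print(cast('top',hull,.06).round(4).tolist())
# objects inside the board: saturated
m=np.zeros(g.shape,np.uint8); cv2.fillPoly(m,[cv2.convexHull(c)],1); m=cv2.erode(m,np.ones((5,5)))
o=((hsv[:,:,1]>75)&(m>0)).astype(np.uint8); o=cv2.morphologyEx(o,cv2.MORPH_OPEN,np.ones((3,3)))
cs,_=cv2.findContours(o,0,2)
for k in cs:
    if cv2.contourArea(k)<60: continue
    (u,v),r=cv2.minEnclosingCircle(k); M=cv2.moments(k); uv=[M['m10']/M['m00'],M['m01']/M['m00']]
    print(np.round(uv,1),round(r,1),cv2.contourArea(k),'z76',cast('top',uv,.072)[0].round(4),'z100',cast('top',uv,.1)[0].round(4),'depth',d[int(uv[1]),int(uv[0])],[ (cast('top',q,.1)[:, :2]).round(3).tolist() for q in [cv2.boxPoints(cv2.minAreaRect(k))]] if cv2.contourArea(k)>500 else '')
E
```

```text
((286.19549560546875, 197.80084228515625), (176.50613403320312, 187.84642028808594), 79.4608154296875)
[[359, 98], [393, 267], [211, 301], [182, 128]]
[[0.7267, -0.1207, 0.06], [0.4483, -0.1746, 0.06], [0.3916, 0.1166, 0.06], [0.6706, 0.1711, 0.06]]
[253.3 248.7] 17.4 671.5 z76 [0.4752 0.0505 0.072 ] z100 [0.4758 0.0494 0.1   ] depth 0.61575055 [[[0.472, 0.077], [0.504, 0.053], [0.48, 0.021], [0.448, 0.046]]]
[333.2 243.2] 14.3 586.5 z76 [ 0.4854 -0.0759  0.072 ] z100 [ 0.4855 -0.0715  0.1   ] depth 0.64188766 [[[0.486, -0.042], [0.515, -0.071], [0.485, -0.101], [0.457, -0.072]]]
[276.9 208. ] 13.9 560.0 z76 [0.5401 0.0139 0.072 ] z100 [0.5379 0.0144 0.1   ] depth 0.6437741 [[[0.558, 0.034], [0.558, -0.005], [0.518, -0.006], [0.518, 0.034]]]
[219.7 150.6] 11.9 306.0 z76 [0.6313 0.1071 0.072 ] z100 [0.6252 0.1035 0.1   ] depth 0.6082843 
[331.3 140.3] 14.2 573.5 z76 [ 0.6513 -0.0728  0.072 ] z100 [ 0.6443 -0.0685  0.1   ] depth 0.6545707 [[[0.665, -0.048], [0.666, -0.09], [0.623, -0.09], [0.622, -0.048]]]
```

```bash
cat >> h.py <<'E'
from scipy.spatial.transform import Rotation as Rn
c0=np.array([.5593,-.002]); e=np.array([-.191,.9816]); l=np.array([.9816,.191])
def bd(w): d=np.asarray(w)[...,:2]-c0; return np.stack([d@l,d@e],-1)   # (s,t)
def goal(s,t,z,a=0):
    """a: deg, push direction turned from +t towards +s"""
    o=arm.observe(); R=Rn.from_rotvec(o['orientation']).as_matrix()
    b=np.radians(a); x=np.cos(b)*l-np.sin(b)*e; X=np.array([*x,0]);Z=np.array([0,0,-1.]);Rt=np.c_[X,np.cross(Z,X),Z]
    w=np.array([*(c0+s*l+t*e),z]); d=R.T@(w-o['ee_pos']); r=Rn.from_matrix(R.T@Rt).as_rotvec()
    print('shift/.3',(d/.3).round(3),'turn/pi',(r/np.pi).round(3),'mm',(d*1e3).round(1),'deg',np.degrees(r).round(1))
def st():
    o=arm.observe(); R=Rn.from_rotvec(o['orientation']).as_matrix(); x=R[:2,0]
    print('t',o['time'],'st',bd(o['ee_pos']).round(4),'z',o['ee_pos'][2].round(4),'F',o['force'].round(2),'grip',round(o['grip_width'],3),'ang',np.degrees(np.arctan2(-(x@e),x@l)).round(2),'tilt',R[:,2].round(3),'w',o['ee_pos'].round(4))
E
python3 - <<'E'
from h import *
for n,uv,z in [('C',(267,225),.076),('B',(242,261),.076),('A',(361,244),.076),('block',(220,203),.1),('figfoot',(306,202),.06)]:
    w=cast('side',uv,z)[0]; print(n,w.round(4),bd(w).round(4))
for n,uv,z in [('C',(278,208),.076),('B',(334,243),.076),('A',(332,140),.076),('block',(254,249),.1),('fighead',(218,146),.108),('figfoot',(223,156),.065)]:
    w=cast('top',uv,z)[0]; print(n,w.round(4),bd(w).round(4))
st(); goal(-.03,-.06,.2,17)
E
```

```text
C [0.5387 0.0068 0.076 ] [-0.0186  0.0126]
B [ 0.4849 -0.0801  0.076 ] [-0.088  -0.0624]
A [ 0.6508 -0.0766  0.076 ] [ 0.0756 -0.0907]
block [0.4763 0.047  0.1   ] [-0.0721  0.0639]
figfoot [0.6315 0.1026 0.06  ] [0.0908 0.0888]
C [0.5399 0.0123 0.076 ] [-0.0163  0.0178]
B [ 0.4857 -0.0766  0.076 ] [-0.0865 -0.0592]
A [ 0.6508 -0.0732  0.076 ] [ 0.0762 -0.0874]
block [0.4754 0.0483 0.1   ] [-0.0727  0.0654]
fighead [0.6305 0.1052 0.108 ] [0.0904 0.0916]
figfoot [0.6241 0.1023 0.065 ] [0.0836 0.09  ]
t 0.1 st [-0.4507 -0.6092] z 0.2475 F [-0.87  0.15  0.5 ] grip 0.997 ang 82.23 tilt [-0.001  0.001 -1.   ] w [ 0.2333 -0.686   0.2475]
shift/.3 [-1.624 -1.637  0.16 ] turn/pi [-0.     0.    -0.362] mm [-487.1 -491.1   48.1] deg [ -0.    0.1 -65.2]
```

Emit:
{"fn": "arm_command", "kwargs": {"deltas": "-0.115 -0.115 0 0 0 -0.04 25; -0.23 -0.23 0 0 0 -0.08 25; -0.345 -0.345 0 0 0 -0.12 25; -0.46 -0.46 0 0 0 -0.16 25; -0.575 -0.575 0 0 0 -0.2 25"}}

```text
time: 0.6
ee_pos: [0.3415, -0.4652, 0.2476]
orientation: [-2.996, 0.942, 0.002]
force: [0.4, -0.9, 0.3]
grip_width: 0.293
```

```bash
python3 -c "
from h import *
st(); goal(-.03,-.06,.2,17)"
```

```text
t 0.6 st [-0.3023 -0.4131] z 0.2476 F [ 0.37 -0.88  0.33] grip 0.293 ang 45.93 tilt [-0.001  0.001 -1.   ] w [ 0.3415 -0.4652  0.2476]
shift/.3 [-0.214 -1.471  0.16 ] turn/pi [-0.     0.    -0.161] mm [ -64.3 -441.2   48. ] deg [ -0.1   0.1 -28.9]
```

Emit:
{"fn": "arm_command", "kwargs": {"deltas": "-0.024 -0.16 0 0 0 -0.032 25; -0.048 -0.32 0 0 0 -0.064 25; -0.072 -0.48 0 0 0 -0.096 25; -0.096 -0.64 0 0 0 -0.128 25; -0.12 -0.8 0 0 0 -0.16 25"}}

```text
time: 1.1
ee_pos: [0.4497, -0.2461, 0.2478]
orientation: [-3.136, 0.162, 0.001]
force: [0.6, -0.2, 0.2]
grip_width: 0.294
```

```bash
python3 -c "
from h import *
st(); goal(-.03,-.04,.2,17)"
```

```text
t 1.1 st [-0.1542 -0.2186] z 0.2478 F [ 0.59 -0.23  0.15] grip 0.294 ang 16.91 tilt [-0.001  0.001 -1.   ] w [ 0.4497 -0.2461  0.2478]
shift/.3 [ 0.223 -0.69   0.16 ] turn/pi [-0.  0.  0.] mm [  66.9 -207.    48. ] deg [-0.1  0.1  0.1]
```

Emit:
{"fn": "arm_command", "kwargs": {"deltas": "0.05 -0.15 0.03 0 0 0 25; 0.1 -0.3 0.06 0 0 0 25; 0.15 -0.45 0.1 0 0 0 25; 0.2 -0.6 0.13 0 0 0 25; 0.223 -0.71 0.16 0 0 0 25"}}

```text
time: 1.6
ee_pos: [0.5394, -0.0377, 0.1995]
orientation: [-3.135, 0.158, 0.0]
force: [0.5, -0.9, 0.8]
grip_width: 0.289
```

```bash
python3 -c "
from h import *
st(); goal(-.03,-.03,.083,17)
for n in ('top','side'):
    p,d=viewer.grab_frame(n); cv2.imwrite(f'pics/{n}1.png',p[:,:,::-1])
"
```

```text
t 1.6 st [-0.0264 -0.0313] z 0.1995 F [ 0.54 -0.87  0.78] grip 0.289 ang 16.79 tilt [-0.     0.002 -1.   ] w [ 0.5394 -0.0377  0.1995]
shift/.3 [-0.013  0.     0.388] turn/pi [-0.001  0.     0.001] mm [-3.800e+00  1.000e-01  1.165e+02] deg [-0.1  0.   0.2]
```

View pics/side1.png

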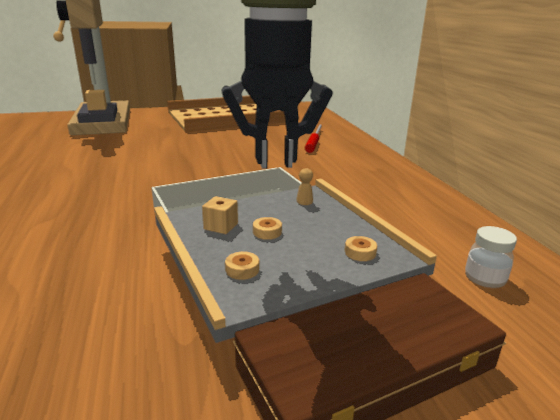

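```bash
python3 -c "
from h import *
c=viewer.camera_params('side');P=np.array(c['pose'])
o=arm.observe();R=Rn.from_rotvec(o['orientation']).as_matrix()
# project tool points
def proj(w):
    q=P[:3,:3].T@(w-P[:3,3]); return c['cx']+c['fx']*q[0]/-q[2], c['cy']-c['fy']*q[1]/-q[2]
for x in (0,-.065,.065,-.02,.02):
  for z in (.03,.017,0,-.03,-.056,-.08): print(x,z,np.round(proj(o['ee_pos']+R@[x,0,z]),0))
p=cv2.imread('pics/side1.png')[0:200,180:380]; cv2.imwrite('pics/s1z.png',cv2.resize(p,None,fx=3,fy=3))
"
```

```text
0 0.03 [275. 176.]
0 0.017 [275. 167.]
0 0 [276. 154.]
0 -0.03 [276. 131.]
0 -0.056 [276. 110.]
0 -0.08 [277.  90.]
-0.065 0.03 [225. 179.]
-0.065 0.017 [224. 169.]
-0.065 0 [224. 156.]
-0.065 -0.03 [223. 133.]
-0.065 -0.056 [222. 111.]
-0.065 -0.08 [221.  90.]
0.065 0.03 [324. 174.]
0.065 0.017 [325. 165.]
0.065 0 [325. 152.]
0.065 -0.03 [327. 130.]
0.065 -0.056 [329. 109.]
0.065 -0.08 [330.  89.]
-0.02 0.03 [260. 177.]
-0.02 0.017 [260. 168.]
-0.02 0 [260. 155.]
-0.02 -0.03 [260. 132.]
-0.02 -0.056 [260. 110.]
-0.02 -0.08 [260.  90.]
0.02 0.03 [290. 176.]
0.02 0.017 [291. 166.]
0.02 0 [291. 154.]
0.02 -0.03 [292. 131.]
0.02 -0.056 [293. 110.]
0.02 -0.08 [293.  89.]
```

View pics/s1z.png

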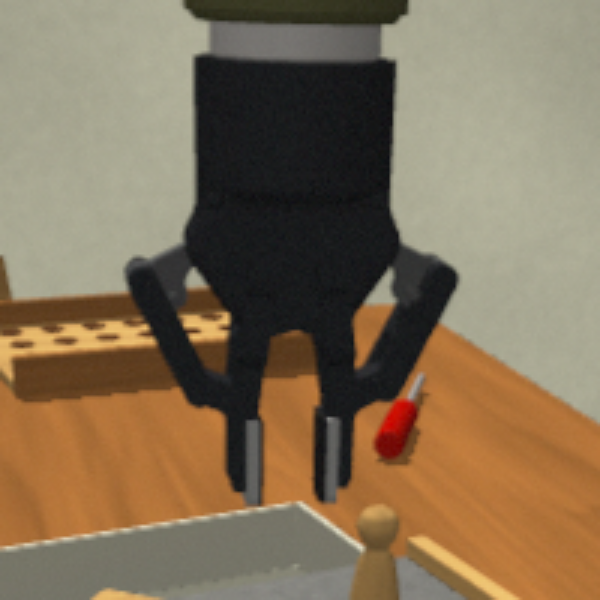

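View pics/top1.png

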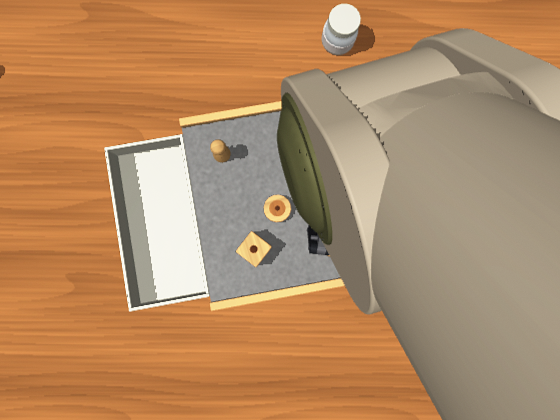

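Emit:
{"fn": "arm_command", "kwargs": {"deltas": "-0.013 0 0.1 0 0 0 25; -0.013 0 0.2 0 0 0 25; -0.013 0 0.3 0 0 0 25; -0.013 0 0.36 0 0 0 25; -0.013 0 0.39 0 0 0 25"}}

```text
time: 2.2
ee_pos: [0.5341, -0.0352, 0.0804]
orientation: [-3.134, 0.151, 0.007]
force: [-0.1, 1.1, 0.3]
grip_width: 0.29
```

```bash
python3 -c "
from h import *
st(); goal(.03,.145,.082,17)
p,d=viewer.grab_frame('side'); cv2.imwrite('pics/side2.png',p[:,:,::-1])
"
```

```text
t 2.2 st [-0.0311 -0.0277] z 0.0804 F [-0.07  1.08  0.31] grip 0.29 ang 16.51 tilt [-0.004  0.004 -1.   ] w [ 0.5341 -0.0352  0.0804]
shift/.3 [ 0.032 -0.61  -0.004] turn/pi [-0.001  0.001  0.003] mm [   9.5 -183.    -1.1] deg [-0.2  0.2  0.5]
```

View pics/side2.png

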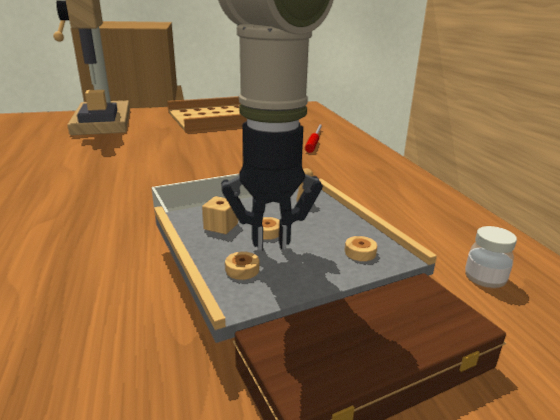

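Emit:
{"fn": "arm_command", "kwargs": {"deltas": "0.0 -0.03 -0.003 0 0 0 25; 0.002 -0.06 -0.003 0 0 0 25; 0.004 -0.1 -0.003 0 0 0 25; 0.006 -0.14 -0.003 0 0 0 25; 0.008 -0.18 -0.003 0 0 0 25"}}

```text
time: 2.75
ee_pos: [0.542, 0.0199, 0.0816]
orientation: [-3.134, 0.15, 0.005]
force: [-0.1, -1.3, 1.4]
grip_width: 0.294
```

```bash
python3 -c "
from h import *
st(); goal(.03,.145,.082,17)
p,d=viewer.grab_frame('side'); cv2.imwrite('pics/side3.png',p[:,:,::-1])
p,d=viewer.grab_frame('top'); cv2.imwrite('pics/top3.png',p[:,:,::-1])
"
```

```text
t 2.75 st [-0.0128  0.0248] z 0.0816 F [-0.15 -1.32  1.44] grip 0.294 ang 16.48 tilt [-0.003  0.004 -1.   ] w [0.542  0.0199 0.0816]
shift/.3 [ 0.023 -0.425  0.   ] turn/pi [-0.001  0.001  0.003] mm [ 6.900e+00 -1.274e+02  1.000e-01] deg [-0.2  0.2  0.5]
```

View pics/side3.png

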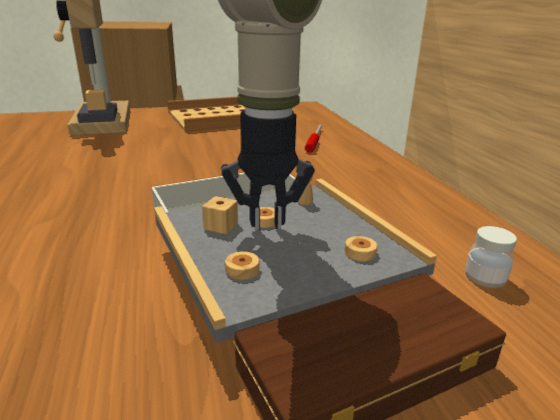

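View pics/top3.png

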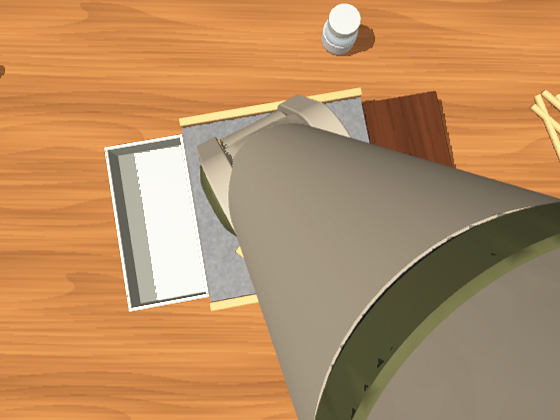

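```bash
python3 -c "
from h import *
for uv in [(265,212),(264,213)]:
  w=cast('side',uv,.076)[0]; print(bd(w))
p=cv2.imread('pics/side3.png')[150:290,180:380]; cv2.imwrite('pics/s3z.png',cv2.resize(p,None,fx=4,fy=4))
"
```

```text
[-0.00338793  0.05303659]
[-0.00625064  0.05048978]
```

View pics/s3z.png

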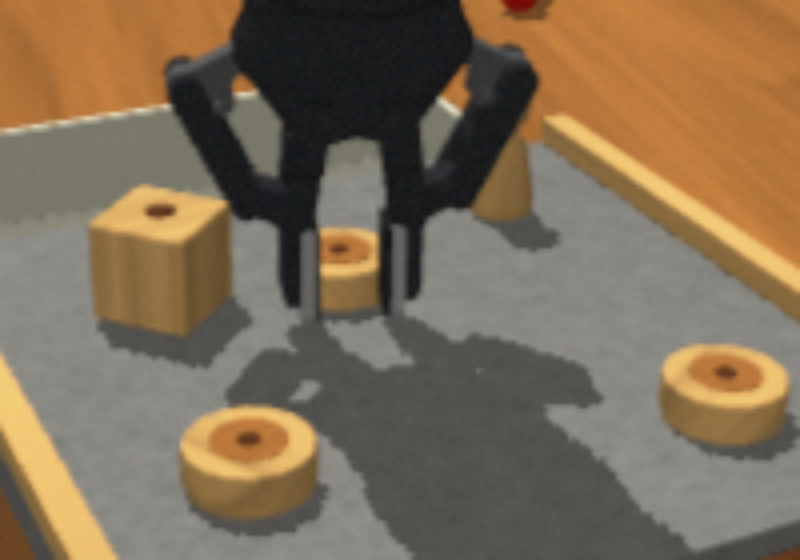

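Emit:
{"fn": "arm_command", "kwargs": {"deltas": "0.003 -0.044 0 0 0 0 25; 0.005 -0.088 0 0 0 0 25; 0.008 -0.132 0 0 0 0 25; 0.01 -0.176 0 0 0 0 25; 0.012 -0.22 0 0 0 0 25"}}

```text
time: 3.35
ee_pos: [0.552, 0.088, 0.0817]
orientation: [-3.133, 0.145, 0.005]
force: [0.6, -0.1, -0.7]
grip_width: 0.294
```

Emit:
{"fn": "arm_command", "kwargs": {"deltas": "0 -0.044 0 0 0 0 25; 0 -0.088 0 0 0 0 25; 0 -0.132 0 0 0 0 25; 0 -0.176 0 0 0 0 25; 0 -0.22 0 0 0 0 25"}}

```text
time: 3.85
ee_pos: [0.5582, 0.1548, 0.0821]
orientation: [-3.133, 0.145, 0.005]
force: [-0.0, -0.3, 1.0]
grip_width: 0.295
```

```bash
python3 -c "
from h import *
st(); goal(.03,.165,.082,17)
p,d=viewer.grab_frame('side'); cv2.imwrite('pics/side4.png',p[:,:,::-1])
p,d=viewer.grab_frame('top'); cv2.imwrite('pics/top4.png',p[:,:,::-1])
"
```

```text
t 3.85 st [0.0289 0.1542] z 0.0821 F [-0.03 -0.27  1.02] grip 0.295 ang 16.31 tilt [-0.003  0.005 -1.   ] w [0.5582 0.1548 0.0821]
shift/.3 [-0.007 -0.036  0.   ] turn/pi [-0.002  0.001  0.004] mm [ -2.  -10.7   0.1] deg [-0.3  0.2  0.7]
```

View pics/side4.png

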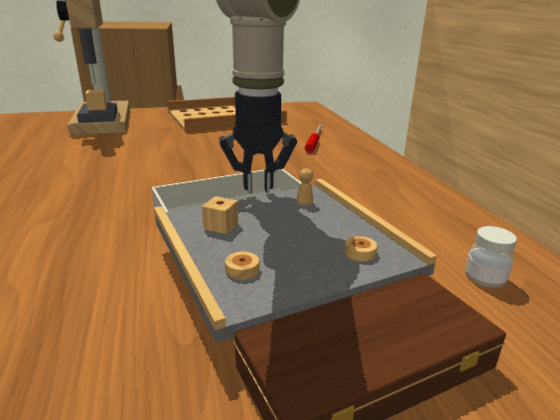

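View pics/top4.png

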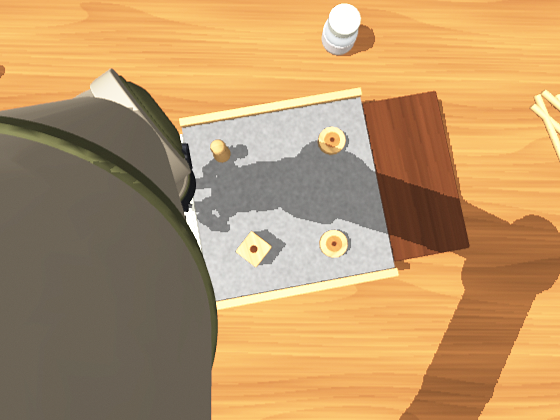

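Emit:
{"fn": "arm_command", "kwargs": {"deltas": "0 0 -0.08 0 0 0 25; 0 0.02 -0.2 0 0 0 25; 0 0.12 -0.3 0 0 0 25; 0 0.25 -0.33 0 0 0 25; 0 0.4 -0.33 0 0 0 25"}}

```text
time: 4.45
ee_pos: [0.5484, 0.0356, 0.1823]
orientation: [-3.131, 0.139, -0.001]
force: [0.5, -0.5, -0.9]
grip_width: 0.293
```

```bash
python3 -c "
from h import *
st(); goal(-.11,-.09,.18,38)
"
```

```text
t 4.45 st [-0.0035  0.039 ] z 0.1823 F [ 0.52 -0.46 -0.92] grip 0.293 ang 16.08 tilt [ 0.001  0.007 -1.   ] w [0.5484 0.0356 0.1823]
shift/.3 [-0.222  0.511  0.004] turn/pi [-0.002  0.     0.122] mm [-66.6 153.4   1.2] deg [-0.4  0.1 21.9]
```

Emit:
{"fn": "arm_command", "kwargs": {"deltas": "-0.05 0.12 0 0 0 0.03 25; -0.1 0.24 0 0 0 0.06 25; -0.15 0.36 0 0 0 0.09 25; -0.2 0.48 0 0 0 0.122 25; -0.222 0.511 0.004 0 0 0.122 25"}}

```text
time: 4.95
ee_pos: [0.466, -0.1154, 0.18]
orientation: [-3.047, 0.746, 0.003]
force: [-0.3, -0.5, 0.3]
grip_width: 0.294
```

```bash
python3 -c "
from h import *
st(); goal(-.11,-.09,.081,38)
p,d=viewer.grab_frame('side'); cv2.imwrite('pics/side5.png',p[:,:,::-1])
p,d=viewer.grab_frame('top'); cv2.imwrite('pics/top5.png',p[:,:,::-1])
"
```

```text
t 4.95 st [-0.1133 -0.0934] z 0.18 F [-0.31 -0.54  0.34] grip 0.294 ang 38.53 tilt [-0.001  0.005 -1.   ] w [ 0.466  -0.1154  0.18  ]
shift/.3 [ 0.002 -0.014  0.33 ] turn/pi [-0.001  0.001 -0.003] mm [ 0.7 -4.3 99. ] deg [-0.2  0.2 -0.5]
```

View pics/top5.png

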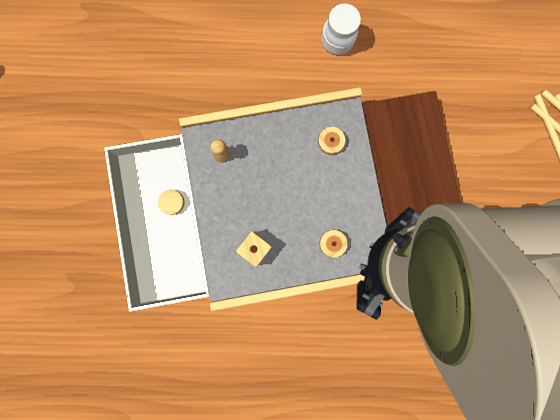

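Wheel C lies in the tray at about (171,202); the figure (220,150), the block (254,249) and the other wheels haven't moved. I'll go down behind wheel B at (334,243).

Emit:
{"fn": "arm_command", "kwargs": {"deltas": "0.002 -0.01 0.08 0 0 0 25; 0.002 -0.01 0.16 0 0 0 25; 0.002 -0.01 0.24 0 0 0 25; 0.002 -0.01 0.3 0 0 0 25; 0.002 -0.01 0.328 0 0 0 25"}}

```text
time: 5.55
ee_pos: [0.4695, -0.1083, 0.08]
orientation: [-3.048, 0.732, 0.005]
force: [0.4, 0.7, 0.0]
grip_width: 0.293
```

```bash
python3 -c "
from h import *
st(); goal(-.01,.035,.082,38)
p,d=viewer.grab_frame('side'); cv2.imwrite('pics/side6.png',p[120:320,150:400,::-1].repeat(3,0).repeat(3,1))
"
```

```text
t 5.55 st [-0.1084 -0.0872] z 0.08 F [0.44 0.7  0.03] grip 0.293 ang 38.01 tilt [-0.001  0.007 -1.   ] w [ 0.4695 -0.1083  0.08  ]
shift/.3 [ 0.008 -0.523 -0.003] turn/pi [-0.002  0.001 -0.   ] mm [   2.3 -156.9   -1. ] deg [-0.3  0.3 -0. ]
```

View pics/side6.png

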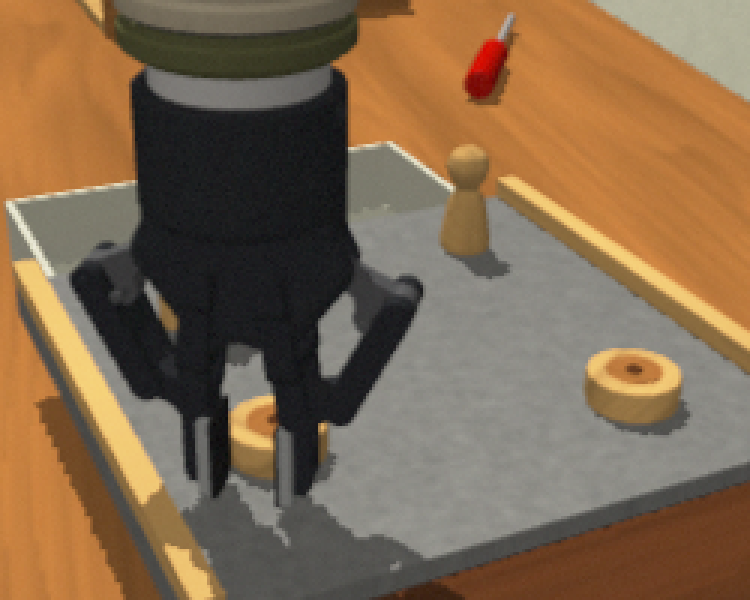

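Emit:
{"fn": "arm_command", "kwargs": {"deltas": "0.0 -0.025 -0.005 0 0 0 25; 0.002 -0.055 -0.005 0 0 0 25; 0.003 -0.095 -0.005 0 0 0 25; 0.003 -0.14 -0.005 0 0 0 25; 0.004 -0.185 -0.005 0 0 0 25"}}

```text
time: 6.1
ee_pos: [0.4965, -0.0581, 0.082]
orientation: [-3.048, 0.731, 0.004]
force: [-0.3, -0.8, -0.1]
grip_width: 0.295
```

Emit:
{"fn": "arm_command", "kwargs": {"deltas": "0.0 -0.044 0 0 0 0 25; 0.001 -0.088 0 0 0 0 25; 0.002 -0.132 0 0 0 0 25; 0.003 -0.176 0 0 0 0 25; 0.004 -0.22 0 0 0 0 25"}}

```text
time: 6.6
ee_pos: [0.528, 0.0011, 0.0824]
orientation: [-3.048, 0.732, 0.004]
force: [-0.1, 0.4, -0.5]
grip_width: 0.293
```

```bash
python3 -c "
from h import *
st(); 
o=arm.observe();q=bd(o['ee_pos']);W=q+.029*np.array([np.sin(np.radians(38)),np.cos(np.radians(38))]);print(W)
for a in (30,23,15,8,0):
    d=np.array([np.sin(np.radians(a)),np.cos(np.radians(a))]);W=W+.01*d; T=W-.029*d; print(a,W.round(4),T.round(4)); goal(*T,.082,a)
p,d=viewer.grab_frame('side'); cv2.imwrite('pics/side7.png',p[120:320,150:400,::-1].repeat(3,0).repeat(3,1))
"
```

```text
t 6.6 st [-0.0302  0.009 ] z 0.0824 F [-0.1   0.35 -0.53] grip 0.293 ang 38.01 tilt [-0.001  0.008 -1.   ] w [0.528  0.0011 0.0824]
[-0.0123036   0.03185344]
30 [-0.0073  0.0405] [-0.0218  0.0154]
shift/.3 [ 0.009 -0.034  0.001] turn/pi [-0.002  0.001 -0.044] mm [  2.6 -10.2   0.4] deg [-0.4  0.2 -8. ]
23 [-0.0034  0.0497] [-0.0147  0.023 ]
shift/.3 [ 0.012 -0.068  0.002] turn/pi [-0.002  0.001 -0.083] mm [  3.5 -20.5   0.5] deg [ -0.4   0.2 -15. ]
15 [-0.0008  0.0594] [-0.0083  0.0314]
shift/.3 [ 0.011 -0.104  0.002] turn/pi [-0.002  0.001 -0.128] mm [  3.4 -31.1   0.6] deg [ -0.4   0.2 -23. ]
8 [0.0006 0.0693] [-0.0035  0.0406]
shift/.3 [ 0.005 -0.138  0.002] turn/pi [-0.002  0.001 -0.167] mm [  1.6 -41.3   0.6] deg [ -0.4   0.1 -30. ]
0 [0.0006 0.0793] [0.0006 0.0503]
shift/.3 [-0.004 -0.172  0.002] turn/pi [-0.002  0.001 -0.211] mm [ -1.2 -51.5   0.7] deg [ -0.4   0.1 -38. ]
```

View pics/side7.png

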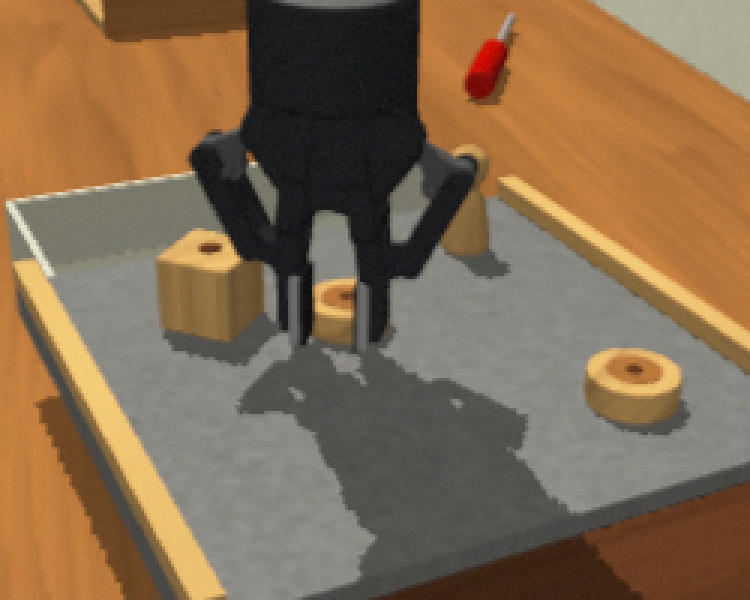

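Wheel B is cradled between the fingers (zoomed view, about (338,305)), well clear of the block. I'll turn the push direction to straight.

Emit:
{"fn": "arm_command", "kwargs": {"deltas": "0.009 -0.034 0.001 0 0 -0.044 25; 0.012 -0.068 0.001 0 0 -0.083 25; 0.011 -0.104 0.001 0 0 -0.128 25; 0.005 -0.138 0.001 0 0 -0.167 25; -0.004 -0.172 0.001 0 0 -0.211 25"}}

```text
time: 7.15
ee_pos: [0.5519, 0.0503, 0.0825]
orientation: [-3.117, -0.311, -0.003]
force: [0.1, -0.5, -0.4]
grip_width: 0.29
```

```bash
python3 -c "
from h import *
st(); goal(-.02,.155,.082,0)
p,d=viewer.grab_frame('side'); cv2.imwrite('pics/side8.png',p[120:320,150:400,::-1].repeat(3,0).repeat(3,1))
"
```

```text
t 7.15 st [0.0027 0.0528] z 0.0825 F [ 0.09 -0.53 -0.37] grip 0.29 ang -0.37 tilt [ 0.001  0.009 -1.   ] w [0.5519 0.0503 0.0825]
shift/.3 [-0.074 -0.341  0.005] turn/pi [-0.003 -0.001  0.002] mm [ -22.1 -102.4    1.4] deg [-0.5 -0.1  0.4]
```

View pics/side8.png

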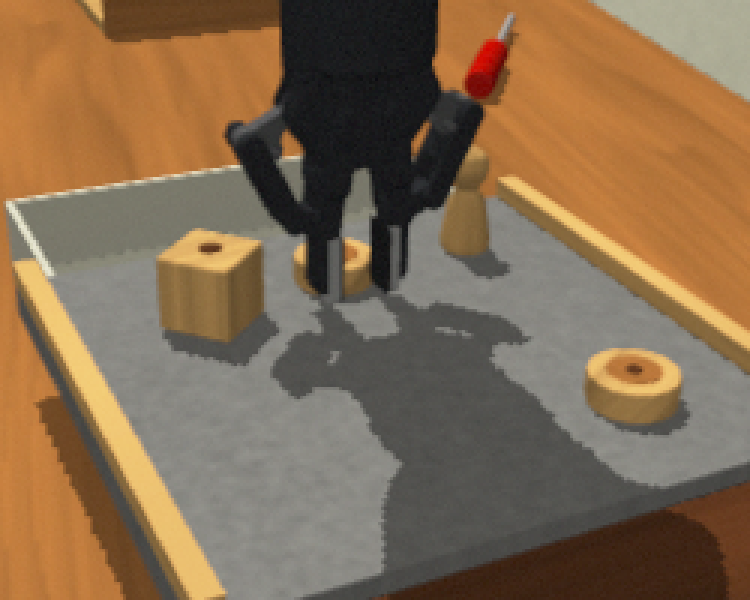

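Emit:
{"fn": "arm_command", "kwargs": {"deltas": "0 -0.04 0.001 0 0 0 25; 0 -0.08 0.002 0 0 0 25; -0.005 -0.12 0.003 0 0 0 25; -0.015 -0.16 0.003 0 0 0 25; -0.025 -0.2 0.004 0 0 0 25"}}

```text
time: 7.7
ee_pos: [0.5319, 0.1106, 0.082]
orientation: [-3.115, -0.326, -0.004]
force: [0.5, -0.8, 0.7]
grip_width: 0.29
```

Emit:
{"fn": "arm_command", "kwargs": {"deltas": "-0.01 -0.035 0 0 0 0 25; -0.02 -0.07 0 0 0 0 25; -0.025 -0.105 0 0 0 0 25; -0.03 -0.14 0 0 0 0 25; -0.035 -0.165 0 0 0 0 25"}}

```text
time: 8.2
ee_pos: [0.5111, 0.1579, 0.0825]
orientation: [-3.114, -0.326, -0.004]
force: [-0.2, 0.2, -0.1]
grip_width: 0.294
```

```bash
python3 -c "
from h import *
st(); goal(-.02,.17,.082,0)
p,d=viewer.grab_frame('side'); cv2.imwrite('pics/side9.png',p[120:320,150:400,::-1].repeat(3,0).repeat(3,1))
"
```

```text
t 8.2 st [-0.0168  0.1662] z 0.0825 F [-0.24  0.16 -0.14] grip 0.294 ang -0.95 tilt [ 0.002  0.01  -1.   ] w [0.5111 0.1579 0.0825]
shift/.3 [-0.01  -0.013  0.002] turn/pi [-0.003 -0.001  0.005] mm [-3.1 -3.8  0.5] deg [-0.6 -0.2  0.9]
```

View pics/side9.png

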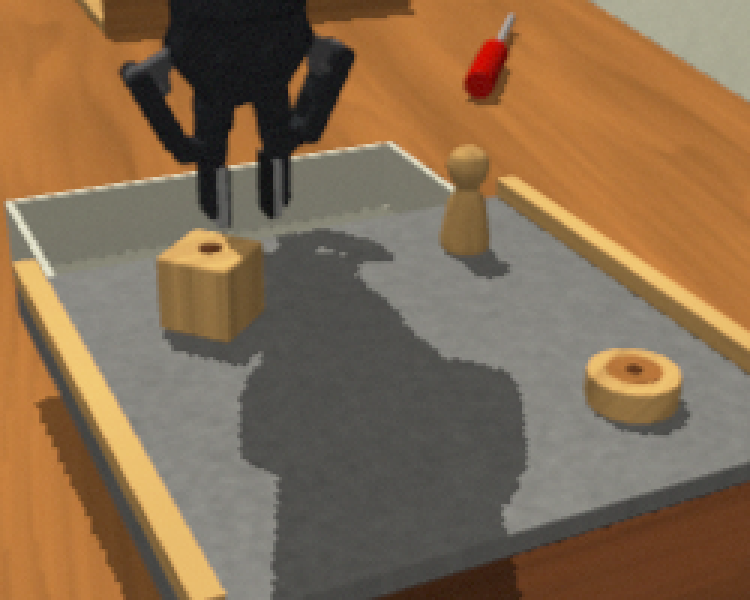

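Emit:
{"fn": "arm_command", "kwargs": {"deltas": "0 0 -0.08 0 0 0 25; 0 0.02 -0.2 0 0 0 25; 0.02 0.12 -0.3 0 0 0 25; 0.05 0.27 -0.33 0 0 0 25; 0.1 0.42 -0.33 0 0 0.0 25"}}

```text
time: 8.75
ee_pos: [0.5669, 0.0399, 0.1825]
orientation: [-3.113, -0.33, -0.009]
force: [1.4, 0.3, -0.4]
grip_width: 0.295
```

```bash
python3 -c "
from h import *
st(); goal(.089,-.124,.18,-20)
"
```

```text
t 8.75 st [0.0155 0.0396] z 0.1825 F [ 1.36  0.28 -0.42] grip 0.295 ang -1.09 tilt [ 0.004  0.011 -1.   ] w [0.5669 0.0399 0.1825]
shift/.3 [0.235 0.55  0.004] turn/pi [-0.003 -0.003 -0.105] mm [ 70.4 165.    1.3] deg [ -0.5  -0.5 -18.9]
```

Emit:
{"fn": "arm_command", "kwargs": {"deltas": "0.06 0.13 0 0 0 -0.03 25; 0.12 0.26 0 -0.001 -0.001 -0.06 25; 0.18 0.39 0 -0.002 -0.002 -0.09 25; 0.23 0.52 0 -0.003 -0.003 -0.105 25; 0.235 0.55 0.004 -0.003 -0.003 -0.105 25"}}

```text
time: 9.25
ee_pos: [0.6722, -0.1129, 0.1793]
orientation: [3.027, 0.831, -0.001]
force: [0.1, -0.2, -0.1]
grip_width: 0.294
```

```bash
python3 -c "
from h import *
st(); goal(.089,-.124,.081,-20)
p,d=viewer.grab_frame('side'); cv2.imwrite('pics/side10.png',p[:,:,::-1])
p,d=viewer.grab_frame('top'); cv2.imwrite('pics/top10.png',p[:,:,::-1])
"
```

```text
t 9.25 st [ 0.0897 -0.1304] z 0.1793 F [ 0.05 -0.23 -0.07] grip 0.294 ang -19.69 tilt [-0.    -0.003 -1.   ] w [ 0.6722 -0.1129  0.1793]
shift/.3 [ 0.006 -0.022  0.328] turn/pi [ 0.001  0.001 -0.002] mm [ 1.7 -6.6 98.3] deg [ 0.1  0.1 -0.3]
```

View pics/top10.png

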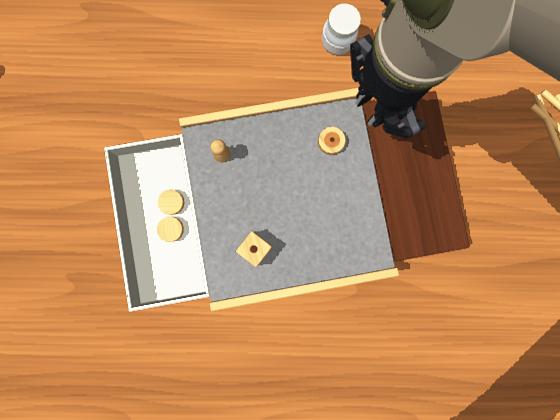

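View pics/side10.png

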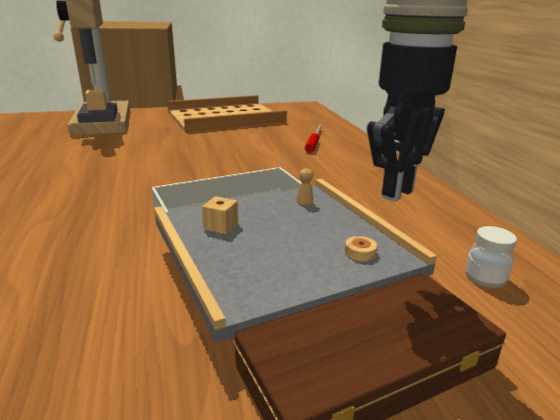

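Emit:
{"fn": "arm_command", "kwargs": {"deltas": "0.004 -0.015 0.08 0 0 0 25; 0.004 -0.015 0.16 0 0 0 25; 0.004 -0.015 0.24 0 0 0 25; 0.004 -0.015 0.3 0 0 0 25; 0.004 -0.015 0.323 0 0 0 25"}}

```text
time: 9.85
ee_pos: [0.6672, -0.1029, 0.0806]
orientation: [-3.028, -0.835, 0.008]
force: [0.3, -0.4, 0.8]
grip_width: 0.295
```

```bash
python3 -c "
from h import *
st(); goal(.089-.342*.16,-.124+.94*.16,.082,-20)
p,d=viewer.grab_frame('side'); cv2.imwrite('pics/side11.png',p[120:320,250:500,::-1].repeat(3,0).repeat(3,1))
"
```

```text
t 9.85 st [ 0.0866 -0.1197] z 0.0806 F [ 0.3  -0.35  0.83] grip 0.295 ang -19.83 tilt [-0.005 -0.    -1.   ] w [ 0.6672 -0.1029  0.0806]
shift/.3 [ 0.001 -0.517 -0.003] turn/pi [-0.001  0.001 -0.001] mm [   0.3 -155.2   -1. ] deg [-0.1  0.3 -0.2]
```

View pics/side11.png

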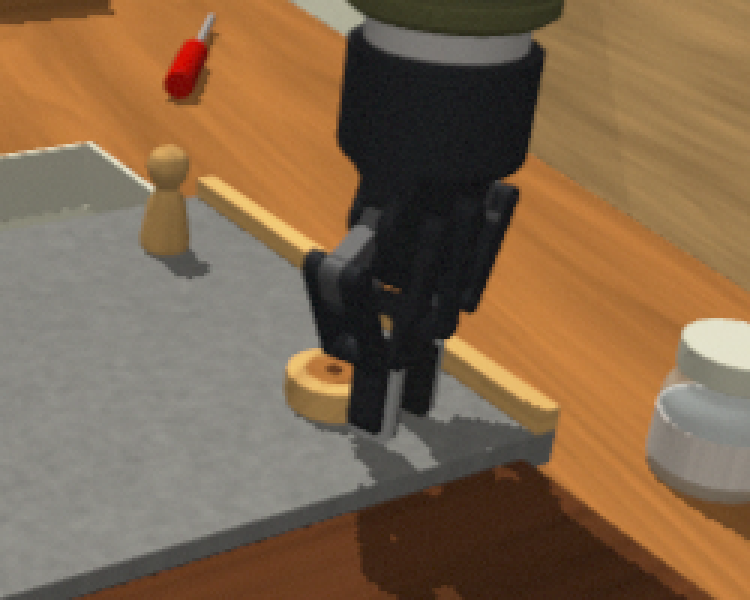

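Emit:
{"fn": "arm_command", "kwargs": {"deltas": "0.0 -0.025 -0.004 0 0 0 25; 0 -0.055 -0.004 0 0 0 25; 0 -0.095 -0.004 0 0 0 25; 0 -0.14 -0.004 0 0 0 25; 0 -0.185 -0.004 0 0 0 25"}}

```text
time: 10.4
ee_pos: [0.6384, -0.0542, 0.0825]
orientation: [-3.028, -0.836, 0.006]
force: [0.1, -0.7, 1.1]
grip_width: 0.289
```

Emit:
{"fn": "arm_command", "kwargs": {"deltas": "0.0 -0.044 0 0 0 0 25; 0 -0.088 0 0 0 0 25; 0 -0.132 0 0 0 0 25; 0 -0.176 0 0 0 0 25; 0 -0.22 0 0 0 0 25"}}

```text
time: 10.9
ee_pos: [0.6041, 0.0033, 0.0826]
orientation: [-3.028, -0.836, 0.006]
force: [0.7, -1.0, 0.5]
grip_width: 0.292
```

```bash
python3 -c "
from h import *
st(); goal(.089-.342*.16,-.124+.94*.16,.082,-20)
o=arm.observe();q=bd(o['ee_pos']);W=q+.029*np.array([np.sin(np.radians(-20)),np.cos(np.radians(20))]);print(W)
for a in (-20,-20,-16,-10,-4):
    d=np.array([np.sin(np.radians(a)),np.cos(np.radians(a))]);W=W+.012*d; T=W-.029*d; print(a,W.round(4),T.round(4)); goal(*T,.082,a)
p,d=viewer.grab_frame('side'); cv2.imwrite('pics/side12.png',p[120:320,200:450,::-1].repeat(3,0).repeat(3,1))
"
```

```text
t 10.9 st [ 0.045  -0.0033] z 0.0826 F [ 0.74 -0.99  0.47] grip 0.292 ang -19.84 tilt [-0.004 -0.    -1.   ] w [0.6041 0.0033 0.0826]
shift/.3 [ 0.    -0.105  0.002] turn/pi [-0.001  0.001 -0.001] mm [  0.  -31.6   0.7] deg [-0.1  0.2 -0.2]
[0.03505782 0.02392031]
-20 [0.031  0.0352] [0.0409 0.0079]
shift/.3 [-0.    -0.04   0.002] turn/pi [-0.001  0.001 -0.001] mm [ -0.  -12.    0.6] deg [-0.1  0.2 -0.2]
-20 [0.0268 0.0465] [0.0368 0.0192]
shift/.3 [-0.    -0.08   0.002] turn/pi [-0.001  0.001 -0.001] mm [ -0.1 -24.    0.6] deg [-0.1  0.2 -0.2]
-16 [0.0235 0.058 ] [0.0315 0.0301]
shift/.3 [-0.004 -0.12   0.002] turn/pi [-0.     0.001  0.021] mm [ -1.3 -36.    0.7] deg [-0.1  0.2  3.8]
-10 [0.0215 0.0698] [0.0265 0.0413]
shift/.3 [-0.007 -0.161  0.002] turn/pi [-0.     0.001  0.055] mm [ -2.2 -48.2   0.7] deg [-0.1  0.2  9.8]
-4 [0.0206 0.0818] [0.0226 0.0529]
shift/.3 [-0.006 -0.201  0.002] turn/pi [-0.     0.001  0.088] mm [ -1.9 -60.4   0.7] deg [-0.1  0.2 15.8]
```

View pics/side12.png

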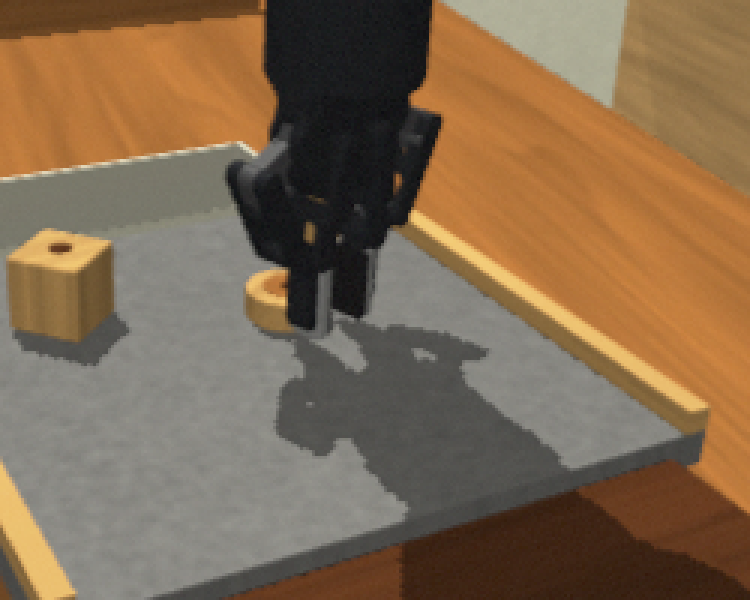

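Emit:
{"fn": "arm_command", "kwargs": {"deltas": "0 -0.04 0.002 0 0 0 25; 0 -0.08 0.002 0 0 0 25; -0.004 -0.12 0.002 0 0 0.021 25; -0.007 -0.161 0.002 0 0 0.055 25; -0.006 -0.201 0.002 0 0 0.088 25"}}

```text
time: 11.45
ee_pos: [0.5695, 0.0574, 0.0822]
orientation: [-3.113, -0.407, 0.008]
force: [1.3, -0.2, 0.7]
grip_width: 0.288
```

```bash
python3 -c "
from h import *
st(); goal(.01,.168,.082,-4)
p,d=viewer.grab_frame('side'); cv2.imwrite('pics/side13.png',p[120:320,150:400,::-1].repeat(3,0).repeat(3,1))
"
```

```text
t 11.45 st [0.0213 0.0564] z 0.0822 F [ 1.3  -0.25  0.75] grip 0.288 ang -3.89 tilt [-0.005  0.001 -1.   ] w [0.5695 0.0574 0.0822]
shift/.3 [-0.012 -0.374  0.001] turn/pi [-0.001  0.002 -0.001] mm [  -3.7 -112.2    0.4] deg [-0.1  0.3 -0.1]
```

View pics/side13.png

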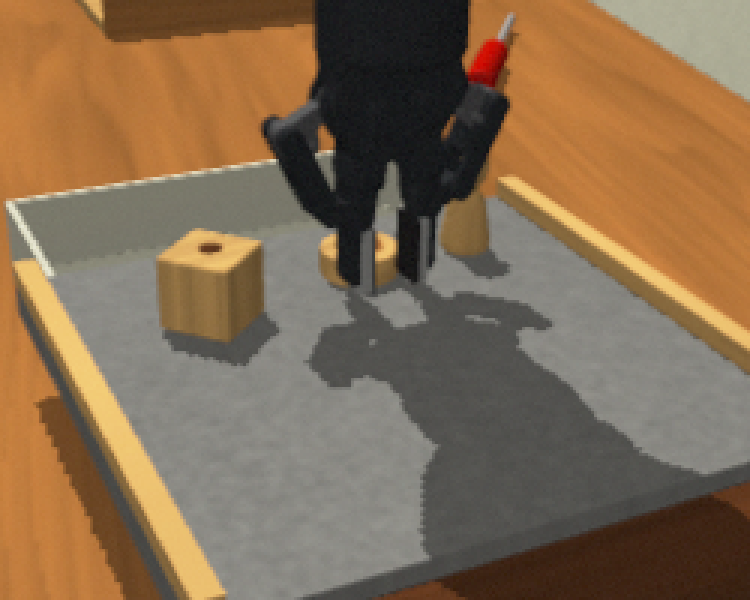

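```bash
python3 -c "
from h import *
print(bd(cast('side',[(269,203),(269,205)],.076)))"
```

```text
[[0.01621893 0.08041265]
 [0.01302188 0.07353816]]
```

Emit:
{"fn": "arm_command", "kwargs": {"deltas": "-0.006 -0.03 0 0 0 0 25; -0.012 -0.07 0 0 0 0 25; -0.014 -0.11 0 0 0 0 25; -0.015 -0.15 0 0 0 0 25; -0.016 -0.19 0 0 0 0 25"}}

```text
time: 12.0
ee_pos: [0.5492, 0.1149, 0.0825]
orientation: [-3.112, -0.403, 0.008]
force: [0.1, -0.2, 0.1]
grip_width: 0.295
```

Emit:
{"fn": "arm_command", "kwargs": {"deltas": "0 -0.04 0 0 0 0 25; 0 -0.08 0 0 0 0 25; 0 -0.12 0 0 0 0 25; 0 -0.16 0 0 0 0 25; 0 -0.19 0 0 0 0 25"}}

```text
time: 12.5
ee_pos: [0.5344, 0.1713, 0.0828]
orientation: [-3.112, -0.404, 0.008]
force: [0.3, -0.2, 0.5]
grip_width: 0.293
```

```bash
python3 -c "
from h import *
st()
p,d=viewer.grab_frame('side'); cv2.imwrite('pics/side14.png',p[120:320,150:400,::-1].repeat(3,0).repeat(3,1))
"
```

```text
t 12.5 st [0.0086 0.1749] z 0.0828 F [ 0.33 -0.19  0.49] grip 0.293 ang -3.78 tilt [-0.006  0.003 -1.   ] w [0.5344 0.1713 0.0828]
```

View pics/side14.png

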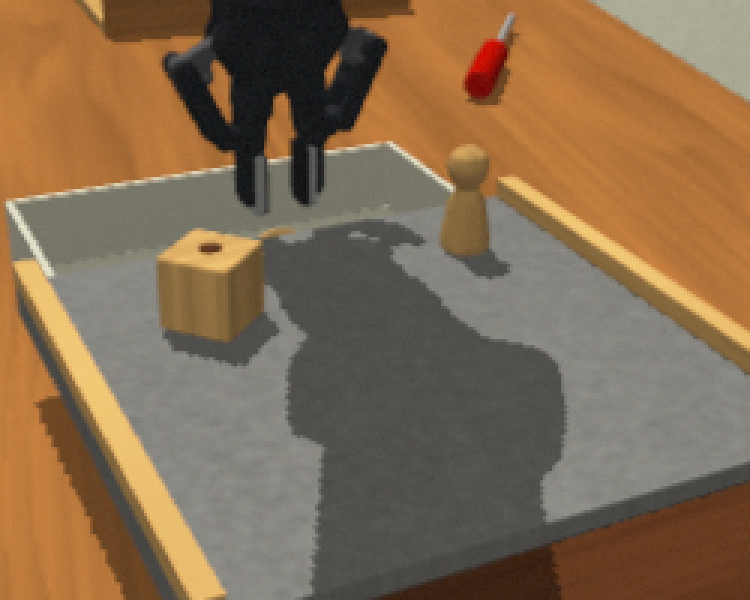

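Emit:
{"fn": "arm_command", "kwargs": {"deltas": "0 0 -0.08 0 0 0 25; 0 0.02 -0.2 0 0 0 25; 0.02 0.12 -0.32 0 0 0 25; 0.05 0.27 -0.4 0 0 0 25; 0.1 0.42 -0.4 0 0 0 25"}}

```text
time: 13.05
ee_pos: [0.5975, 0.0579, 0.2059]
orientation: [-3.11, -0.409, -0.0]
force: [0.8, 0.3, -0.7]
grip_width: 0.292
```

Emit:
{"fn": "arm_command", "kwargs": {"deltas": "0.04 0.14 0 0 0 0 25; 0.08 0.28 0 0 0 0 25; 0.12 0.42 0 0 0 0 25; 0.16 0.56 0 0 0 0 25; 0.16 0.56 0 0 0 0 25"}}

```text
time: 13.55
ee_pos: [0.689, -0.1002, 0.2042]
orientation: [-3.116, -0.396, -0.001]
force: [-0.4, -0.9, -0.0]
grip_width: 0.289
```

```bash
python3 -c "
from h import *
st()
p,d=viewer.grab_frame('side'); cv2.imwrite('pics/side15.png',p[120:320,150:400,::-1].repeat(3,0).repeat(3,1))
p,d=viewer.grab_frame('top'); cv2.imwrite('pics/top15.png',p[80:320,80:330,::-1].repeat(2,0).repeat(2,1)); np.save('pics/td15.npy',d)
c=viewer.camera_params('top');P=np.array(c['pose'])
hsv=grey(p); m=((hsv[:,:,1]>70)).astype(np.uint8); 
for v in range(185,245,6):
  print(v,[ (P[2,3]+P[2,:3]@np.array([(u-c['cx'])/c['fx']*d[v,u],-(v-c['cy'])/c['fy']*d[v,u],-d[v,u]])).round(3) for u in range(140,205,5)])
"
```

```text
t 13.55 st [ 0.1085 -0.1211] z 0.2042 F [-0.41 -0.93 -0.03] grip 0.289 ang -3.46 tilt [ 0.     0.001 -1.   ] w [ 0.689  -0.1002  0.2042]
185 [np.float64(0.004), np.float64(0.003), np.float64(0.003), np.float64(0.003), np.float64(0.005), np.float64(0.004), np.float64(0.007), np.float64(0.005), np.float64(0.006), np.float64(0.003), np.float64(0.052), np.float64(0.061), np.float64(0.06)]
191 [np.float64(0.007), np.float64(0.004), np.float64(0.004), np.float64(0.003), np.float64(0.004), np.float64(0.021), np.float64(0.02), np.float64(0.021), np.float64(0.005), np.float64(0.006), np.float64(0.054), np.float64(0.06), np.float64(0.061)]
197 [np.float64(0.003), np.float64(0.005), np.float64(0.005), np.float64(0.004), np.float64(0.021), np.float64(0.018), np.float64(0.02), np.float64(0.022), np.float64(0.023), np.float64(0.006), np.float64(0.054), np.float64(0.06), np.float64(0.058)]
203 [np.float64(0.007), np.float64(0.006), np.float64(0.005), np.float64(0.003), np.float64(0.023), np.float64(0.02), np.float64(0.021), np.float64(0.042), np.float64(0.045), np.float64(0.036), np.float64(0.025),
[... 838 characters left out ...]
oat64(0.007), np.float64(0.004), np.float64(0.018), np.float64(0.02), np.float64(0.022), np.float64(0.021), np.float64(0.022), np.float64(0.004), np.float64(0.005), np.float64(0.054), np.float64(0.058)]
233 [np.float64(0.005), np.float64(0.005), np.float64(0.002), np.float64(0.006), np.float64(0.021), np.float64(0.02), np.float64(0.02), np.float64(0.021), np.float64(0.02), np.float64(0.005), np.float64(0.004), np.float64(0.006), np.float64(0.06)]
239 [np.float64(0.005), np.float64(0.004), np.float64(0.006), np.float64(0.006), np.float64(0.005), np.float64(0.022), np.float64(0.02), np.float64(0.021), np.float64(0.006), np.float64(0.007), np.float64(0.004), np.float64(0.006), np.float64(0.06)]
```

View pics/side15.png

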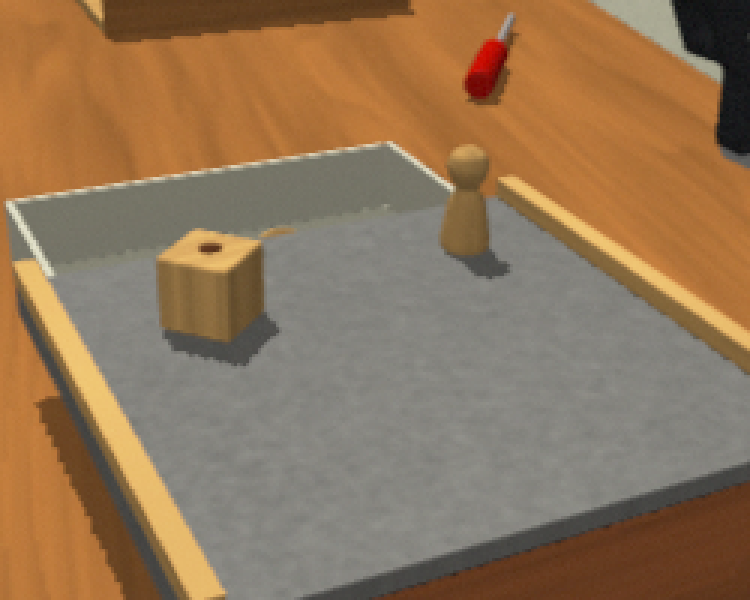

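View pics/top15.png

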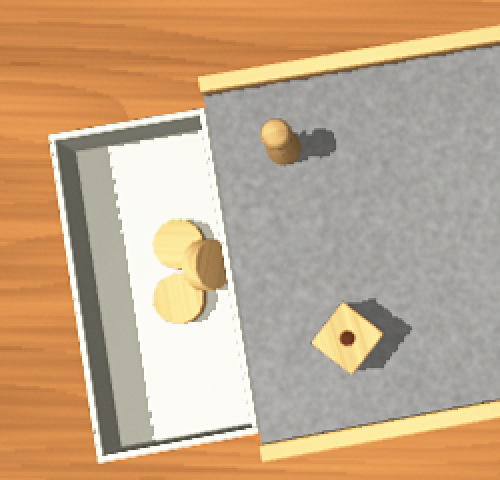

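Emit:
{"fn": "arm_command", "kwargs": {"deltas": "0 0 -0.03 0 0 0 25; 0 0 -0.06 0 0 0 25; 0 0 -0.06 0 0 0 25; 0 0 -0.06 0 0 0 25; 0 0 -0.06 0 0 0 25"}}

```text
time: 14.15
ee_pos: [0.6869, -0.0931, 0.2226]
orientation: [-3.111, -0.406, 0.001]
force: [-1.7, -0.9, -0.2]
grip_width: 0.296
```

```bash
python3 -c "
from h import *
p,d=viewer.grab_frame('top'); a=p[80:320,80:330,::-1].repeat(2,0).repeat(2,1); cv2.imwrite('pics/top16.png',a)
b=cv2.imread('pics/top15.png'); print('diff tray',np.abs(a[200:340,130:230].astype(int)-b[200:340,130:230]).max(), np.abs(a[200:340,130:230].astype(int)-b[200:340,130:230]).mean())
print(bd(cast('top',[(182,212)],.033)))
p0=cv2.imread('pics/top0.png')[80:320,80:330].repeat(2,0).repeat(2,1)
for n,y,x in(('fig',slice(110,170),slice(250,310)),('block',slice(295,380),slice(305,390))): print(n,np.abs(p0[y,x].astype(int)-a[y,x]).mean())
arm.job_done(); print(arm.observe()['time'])
"
```

```text
diff tray 4 0.41819047619047617
[[0.00884123 0.17614756]]
fig 5.433703703703704
block 5.264913494809688
the job is handed in; nothing more can be done
the job is handed in; nothing more can be done
```

All three wheels are in the tray, and I handed the job in at about 14 s of the 64 s allowed; no verdict was reported. I swept them one at a time with the nearly closed fingers as a cradle, through the gap between the block and the figure and over the tray end. I never gripped or lifted a wheel.

**Wheels:** Two lie flat on the tray floor, with their tops about 21 mm up. The third leans between them and the tray wall. The highest point I read on it was 48 mm, so its centre is roughly 33 mm up, below the 55 mm limit. It sits about 24 mm inside the tray's outline. Two top pictures about 0.6 s apart show no movement in the tray.

**Figure and block:** Both stand upright where they were. The picture differences from the start are small and look like changed lighting, but I did not measure their positions again.

**Forces:** The wrist force stayed under 2 N in every reading I took. At the end the arm was raised clear of everything.

**Disagreement:** The top and side cameras differed by up to about 5 mm on where the wheels were at the start. The cradle absorbed that, and no check failed.

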